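# Set and pin the wooden-wick length gauge

### The job

Set the sloped wick-length gauge: pull its sprung slide out by the upright handle until the hole in the slide's tip stands in line under the hole of the clamped bridge, and leave it there. Then take the locking pin from its wooden rest block and push it through both holes until its grip sits down on the bridge, and let go. Leave the tin, the bottles and the bowl where they stand.

Things in the scene. Friction and masses are not known exactly. Their poses are not given: they have to be found in the camera images.
- gauge: Wick-length gauge, fixed: a plywood board 110 x 320 mm, its face sloping 0.56 rad up away from the robot, an aluminium spring case (40 x 90 mm, 30 mm high) at its -y end. Origin: on the table under its middle, 48 mm below the face; z up, y along the travel. Slide and bridge share a tilted frame: y along the travel, x up the slope, z square out of the face, 0.56 rad from vertical, toward the robot.
- slide (a joint): How far the slide is pulled out of the case, m: 0 home, 0.085 fully out, grows along +y. A spring pulls it home (2 to 4.5 N) but a drag brake of about 6 N in the case keeps it wherever it is left, so pulling takes 8 to 11 N.
- slide_handle (a point): Grip point on the slide's upright wooden handle tab, in the tilted frame: 12 mm thick along y, 24 mm wide along x; the tab runs from 34 mm below this point to 16 mm above it along z. The slide is a steel bar 22 mm wide whose top lies 34 mm below this point; with the slide home the case's face is 55 mm away on the -y side.
- slide_eye (a point): Centre of the 12 mm hole through the slide's tip, at the bar's upper face (bar 6 mm thick), 65 mm from the handle along +y; tilted frame. It is 22 mm above the board's face.
- bridge: Small aluminium bridge clamped to the board across the slide's way, its place along the board marking the length to set: 24 mm along y, 48 mm along x (70 mm over its feet), top 30 mm above the board's face, plate 6 mm thick. The slide's tip passes beneath it with 2 mm to spare. Origin: on the board's face under its middle; tilted frame, z square out of the board.
- bridge_eye (a point): Centre of the 10.5 mm hole through the bridge's plate, at the plate's upper face; tilted frame. The slide's upper face is 8 mm below this point, the board's face 30 mm below.
- pin: The locking pin, loose, standing upright in the hole of its rest block: a steel shank 8 mm thick and 28 mm long, its end tapered to 4 mm over the last 5 mm, under a square wooden grip 16 x 16 mm and 40 mm tall. Origin: the tip of the shank; z along the pin toward the grip; x and y square to the grip's sides.
- pin_shoulder (a point): Underside of the pin's grip, on its axis, 28 mm above the tip. It rests on the block at the start, and on the bridge's upper face when the pin is fully in.
- rest: Pin's rest: wooden block 60 x 60 x 40 mm, fixed to the table, with a 10 mm hole, 33 mm deep, in the middle of its top. Origin under its centre, z up. To the left or the right of the gauge.
- tin: Bystander: closed aluminium candle tin, 68 mm across, 55 mm tall, on the other side of the gauge from the rest. Origin under its centre.
- oil_a: Bystander: small amber dropper bottle, 26 mm across, 70 mm tall, beyond the gauge. Origin under its centre.
- oil_b: Bystander: a second bottle, like the first. Origin under its centre.
- bowl: Bystander: white bowl, 110 mm across, 45 mm tall, beyond the gauge. Origin under its centre.
Not all that is in view belongs to the job. What is meant by the pin is not yellow, and is the smaller of those in its own colour.

How it is judged:
By the outcome, as a careful person would: the job done as asked, in the order asked, and still so for the second after the job is handed in, with the robot touching nothing.
It also fails if it takes over 58 s, if anything falls off the work surface, if the arm or the gripper's body presses on something with over 40 N, if the wrist force passes 120 N, or if a joint passes its speed limit or range.

### The arm

A 6-joint arm with a two-finger parallel gripper is mounted at the origin on the work surface. World frame = base frame: x ahead of the robot, y to its left, z up, the work surface at z = 0. Lengths are in m, angles in rad, forces in N, time in s.
With the tool pointing down it reaches from about 0.375 to 0.9 m from the base axis. Payload 3.1 kg.
Tool frame: the origin (TCP) lies at the very end of the fingers, on their centre line; the grasp point (between the pads) lies 19 mm behind it; z points along the fingers, y is the direction in which the jaws open and shut (so a half turn about z gives the same grasp; the last joint's range is limited). The gripper opens to 85 mm and grips with 20 to 120 N. Pads are 22 mm wide; open, the fingers measure 114 mm over their backs; the gripper's body (76 mm by 85 mm) begins 54 mm behind the grasp point. The pads swing forward as they close: fully open they stand 13 mm farther back than shut.
Start: joints at [1.113, 0.527, 1.433, -0, 1.181, -0.178], TCP at [0.172, 0.601, 0.231] pointing down, gripper open.
Joint ranges: [-3.08, 3.08], [-0.75, 2.2], [0.22, 2.44], [-1.43, 4.57], [0, 2.65], [-2.85, 2.85]. Speed limits (rad/s): [2.79, 2.79, 3.14, 3.14, 3.14, 3.14].

### API

Orientations are given as a unit quaternion [x, y, z, w].
In Python, from station import manip gives the robot as it stands. The module is installed in compiled form; this text tells all that it offers.
- The arm moves only by the tool send_rows, never from a script. Its argument "commands" is a list of rows, each an object with "delta_pos": the shift along the world's x, y, z in cm, a list of three; "yaw": the turn about the world's z in rad. A call has 1 to 10 rows; each row shifts and turns the pose as measured when the row begins; what a row does not reach is not made up. A row lasts 1/8 s, in which the tool goes at most 62.5 mm and 10.7 degrees, less where a joint would pass 70% of its speed; a pose out of reach is approached as far as the arm can. A call is refused whole if a number of a shift passes 6.25 or a number of a turn 0.188, either way. A call with a gripper value outside its range is refused whole. "grip" is the closure, from -1 (fully open) to 1 (shut), set as the call begins (left out, the last holds). The fingers move at their own pace and stop on an object; "force" is the grip in N (left out, the last holds). Time passes only in rows, so rows that do not move let the fingers close. It gives the time, the measured TCP pose, the force and the opening at its end, in the units of the state.
- manip.sense(): the state, without advancing time (a new reading comes with each control period).
- manip.snapshot(name): name is "side" or "top" or "wrist"; returns the picture (400x640x3 uint8, blue, green, red); there is no depth.
- manip.get_calibration(name): a dict with "fx", "fy", "cx", "cy" (pixels), "world_to_cam" (4x4, takes a point from world to camera coordinates); the wrist camera has in their place "mount" (4x4, takes a point from camera to tool coordinates, whose origin is the TCP and whose axes are the flange's). Camera axes: x right, y down, z forward; pixel columns grow to the right and rows downward; lengths in m; the calibration is good to about 2 mm. A picture is of the moment at which its call begins: read the wrist's pose just before it. get_calibration takes no time and is no camera call.
- manip.sign_off(): hands the job in, once; it reports no verdict.
The state is a dict: "t": time; "q": joint angles; "qd": joint speeds; "tau": joint torques, N m; "tcp_pos": TCP position; "tool_rot": TCP orientation; "force": force on the tool from outside, world axes, zero at the start; "ft_torque": the same for the moment, N m; "finger_gap": opening from 0.0 (shut) to 1.0 (fully open).
Only numpy, scipy, OpenCV 4.12 (cv2) and the standard library are available. Lean on these libraries where they do the work, as an engineer would, in place of code of your own. Each camera call takes 0.05 s, during which the arm holds its last target. There are 200 camera calls.

## Working session

There is one attempt and no reset: what is moved stays moved. The work goes in short steps, Python scripts to look and compute and a tool call to move; the robot and the scene stay as the last step left them, time stands still between calls to the robot, and variables do not carry over. Pictures are saved under pics/ and viewed, about 8 in all and at most 12, crops included, and the job is handed in when it is done.

Besides the shell and the picture viewer there is one more tool, called as a command line: name --argument value ..., lists and objects as JSON in quotes. send_rows: Moves the arm, as the interface text tells. Its arguments: {"type":"object","properties":{"commands":{"type":"array","items":{"type":"object","properties":{"delta_pos":{"type":"array","items":{"type":"number"}},"yaw":{"type":"number"}}}},"grip":{"type":"number"},"force":{"type":"number"}},"required":["commands"]}

```bash
mkdir -p pics; cat > h.py <<'E'
import numpy as np, cv2
from station import manip
from scipy.spatial.transform import Rotation as R
def cam(name, s=None):
    c=manip.get_calibration(name)
    K=np.array([[c['fx'],0,c['cx']],[0,c['fy'],c['cy']],[0,0,1.]])
    if name=='wrist':
        T=np.eye(4); T[:3,:3]=R.from_quat(s['tool_rot']).as_matrix(); T[:3,3]=s['tcp_pos']
        M=np.linalg.inv(T@np.array(c['mount']))
    else: M=np.array(c['world_to_cam'])
    return K,M
def ray(K,M,uv):
    d=M[:3,:3].T@np.linalg.solve(K,np.array([uv[0],uv[1],1.])); o=-M[:3,:3].T@M[:3,3]
    return o,d/np.linalg.norm(d)
def onz(K,M,uv,z):
    o,d=ray(K,M,uv); return o+d*(z-o[2])/d[2]
def tri(*r):
    A=sum(np.eye(3)-np.outer(d,d) for o,d in r); b=sum((np.eye(3)-np.outer(d,d))@o for o,d in r)
    p=np.linalg.solve(A,b); return p,[np.linalg.norm(np.cross(p-o,d)) for o,d in r]
def proj(K,M,p):
    q=K@(M[:3,:3]@np.array(p)+M[:3,3]); return q[:2]/q[2]
E
python3 - <<'E'
from h import *
s=manip.sense(); print(s)
for n in ('side','top','wrist'):
    i=manip.snapshot(n); cv2.imwrite(f'pics/{n}0.png',i); 
    K,M=cam(n,s); print(n,K[0,0],-M[:3,:3].T@M[:3,3],M[:3,:3].round(3).tolist())
E
```

```text
{'t': 0.0, 'q': array([ 1.11349787e+00,  5.28459879e-01,  1.43391188e+00, -3.43608363e-05,
        1.18141472e+00, -1.78463917e-01]), 'qd': array([ 5.51899782e-04,  4.42956106e-04,  5.41486014e-05, -1.56613512e-03,
       -4.13554892e-04,  6.09945182e-04]), 'tau': array([ 8.92824773e-04, -4.42341113e+01, -1.78028011e+01, -1.58226239e-04,
        8.11021077e-03,  2.58971852e-06]), 'tcp_pos': array([0.17165512, 0.60020931, 0.23033445]), 'tool_rot': array([ 1.38959505e-01,  9.90297457e-01, -1.04692637e-03, -3.27755057e-04]), 'force': array([ 0.41441227, -0.21724123,  0.30412362]), 'ft_torque': array([ 0.02483359, -0.00236317, -0.05668518]), 'finger_gap': 1.0015627183101914}
side 382.9520820107508 [ 0.15885152 -0.45520436  0.61462482] [[0.73, -0.683, -0.012], [-0.449, -0.466, -0.762], [0.515, 0.562, -0.647]]
top 514.5746984951429 [ 0.38759956 -0.0027438   1.31466295] [[0.011, -1.0, 0.003], [-0.988, -0.011, -0.155], [0.155, -0.002, -0.988]]
wrist 328.28106300286316 [0.09667189 0.62147145 0.37392463] [[0.275, 0.961, -0.004], [0.916, -0.261, 0.305], [0.293, -0.087, -0.952]]
```

View pics/top0.png

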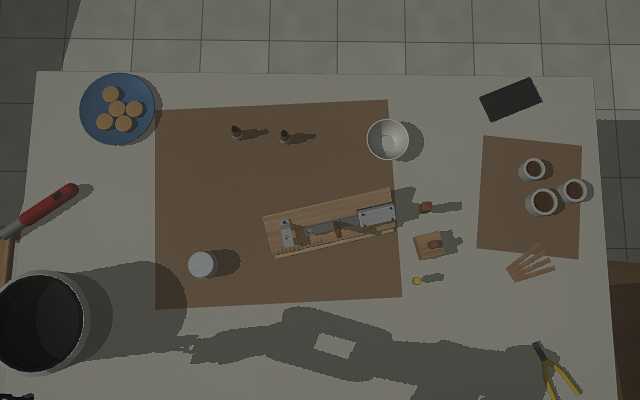

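View pics/side0.png

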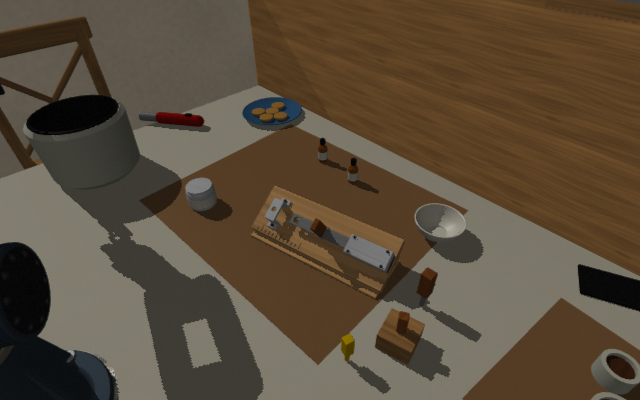

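Top view: the gauge runs from (265,235) to (395,205), with the bridge at (286,235), the handle at (337,230) and the case at (377,215). The rest block is at (430,245). In the side view there are three candidates for the pin:
- brown peg standing in the block, (403,322)
- larger-looking brown peg standing on the table, (427,282)
- yellow peg, (347,347)

The description points to the brown one in the block, so I'll check that in a close crop.

```bash
python3 - <<'E'
from h import *
a=cv2.imread('pics/side0.png')[255:375,320:460]; b=cv2.imread('pics/side0.png')[180:310,240:420]
f=lambda i:cv2.convertScaleAbs(cv2.resize(i,(400,int(400*i.shape[0]/i.shape[1])),interpolation=cv2.INTER_CUBIC),alpha=1.6)
a,b=f(a),f(b); h=max(len(a),len(b))
a=cv2.copyMakeBorder(a,0,h-len(a),0,0,0);b=cv2.copyMakeBorder(b,0,h-len(b),0,0,0)
cv2.imwrite('pics/crop1.png',np.hstack([a,b]))
K,M=cam('top'); 
for n,uv,z in [('bridge',(286,235),.078),('handle',(337,230),.1),('case',(377,215),.08),('pin',(433,244),.08),('L',(265,217),.08),('R',(390,190),.08),('tall',(425,208),.05)]: print(n,onz(K,M,uv,z).round(3))
Ks,Ms=cam('side')
for n,t,s in [('pin',(434,244),(404,314)),('peg',(426,207),(429,271))]: print(n,tri(ray(K,M,t),ray(Ks,Ms,s)))
E
```

```text
bridge [0.504 0.065 0.078]
handle [ 0.515 -0.057  0.1  ]
case [ 0.555 -0.154  0.08 ]
pin [ 0.486 -0.288  0.08 ]
L [0.547 0.117 0.08 ]
R [ 0.616 -0.186  0.08 ]
tall [ 0.577 -0.277  0.05 ]
pin (array([ 0.48556008, -0.28923261,  0.08654774]), [np.float64(0.00042850350512761465), np.float64(0.0004285035051274568)])
peg (array([ 0.57361044, -0.27029669,  0.10046822]), [np.float64(0.0019390273515713693), np.float64(0.0019390273515714831)])
```

View pics/crop1.png

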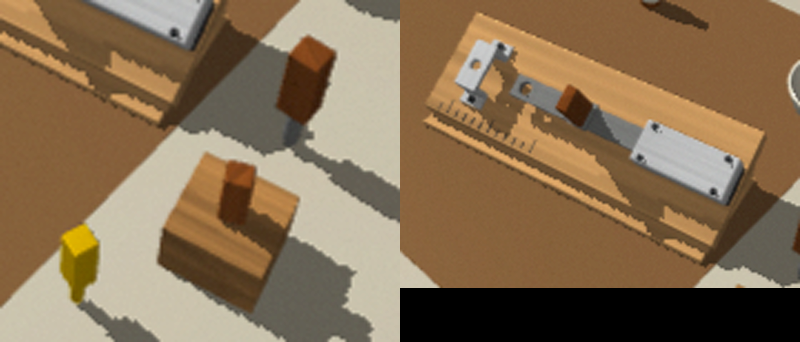

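The crop shows the block's brown pin is clearly smaller than the free-standing brown peg, so it's the right one. The bridge hole and slide eye are both visible. Moving over the gauge for a close look.

send_rows --commands '[{"delta_pos":[3,-5.4,0.2],"yaw":0.05},{"delta_pos":[3,-5.4,0.2],"yaw":0.05},{"delta_pos":[3,-5.4,0.2],"yaw":0.05},{"delta_pos":[3,-5.4,0.2],"yaw":0.05},{"delta_pos":[3,-5.4,0.2],"yaw":0.05},{"delta_pos":[3,-5.4,0.2],"yaw":0.05},{"delta_pos":[3,-5.4,0.2],"yaw":0.05},{"delta_pos":[3,-5.4,0.2],"yaw":0.05},{"delta_pos":[3,-5.4,0.2],"yaw":0.05},{"delta_pos":[3,-5.4,0.2],"yaw":0.05}]' --grip -0.2

```text
t: 1.4
tcp_pos: [0.4725, 0.0546, 0.2496]
tool_rot: [-0.123, 0.992, 0.001, 0.002]
force: [0.9, 0.5, -0.1]
finger_gap: 0.599
```

send_rows --commands '[{"delta_pos":[1.0,-4,0]},{"delta_pos":[0,-1,0]}]'

```text
validation failed for argument at $.co...
```

```bash
python3 - <<'E'
from h import *
s=manip.sense(); print(s['t'],s['tcp_pos'],s['tool_rot'],s['finger_gap'])
i=manip.snapshot('wrist'); cv2.imwrite('pics/w1.png',i)
import pickle; pickle.dump(s,open('s1.pkl','wb'))
K,M=cam('wrist',s); print([proj(K,M,p).round() for p in [(.504,.065,.078),(.515,-.057,.1),(.486,-.289,.08)]])
E
```

```text
1.4 [0.47252234 0.05455879 0.24961214] [-1.23332409e-01  9.92363916e-01  6.09230952e-04  1.61369962e-03] 0.5986363712463526
[array([321., 207.]), array([192., 196.]), array([-49., 100.])]
```

View pics/w1.png

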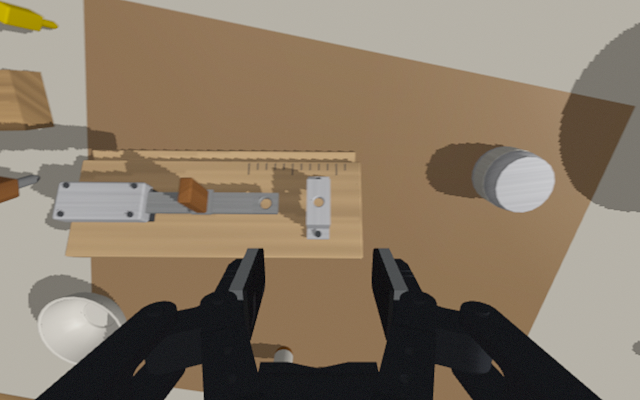

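The wrist view shows the bridge hole at (319,202), the slide eye at (265,203), the handle at (193,195) and the case from x=55 to 150. Next I'll refine these with masks and rays.

```bash
python3 - <<'E'
from h import *
import pickle; s=pickle.load(open('s1.pkl','rb'))
i=cv2.imread('pics/w1.png'); hsv=cv2.cvtColor(i,cv2.COLOR_BGR2HSV)
def hole(im,c,r):
    h=cv2.cvtColor(im,cv2.COLOR_BGR2HSV)[c[1]-r:c[1]+r+1,c[0]-r:c[0]+r+1]
    m=(h[...,1]>70).astype(np.uint8); n,l,st,ce=cv2.connectedComponentsWithStats(m)
    k=1+np.argmin([np.hypot(*(ce[j]-r)) for j in range(1,n)]); return ce[k]+np.array(c)-r, st[k][4]
bh=hole(i,(319,202),8); eh=hole(i,(265,203),8); print(bh,eh)
# handle: reddish brown
m=((hsv[...,1]>150)&(hsv[...,0]<13)).astype(np.uint8); m[:,:170]=0; m[:,220:]=0; m[:170]=0;m[215:]=0
ys,xs=np.nonzero(m); print('handle bbox',xs.min(),xs.max(),ys.min(),ys.max(),len(xs)); print(cv2.minAreaRect(np.c_[xs,ys].astype(np.float32)))
K,M=cam('wrist',s); Ks,Ms=cam('side'); Kt,Mt=cam('top')
si=cv2.imread('pics/side0.png')
for n,w,sd,z in [('B',bh[0],(274,210),.0734),('E',eh[0],(296,220),.0666)]:
    try: sp,a=hole(si,sd,5); print('side',sp,a)
    except Exception as e: sp=sd
    print(n,'plane',onz(K,M,w,z).round(4),'sideplane',onz(Ks,Ms,sp,z).round(4),'tri',tri(ray(K,M,w),ray(Ks,Ms,sp)))
# gauge yaw: long edges of the board at bottom (257) & case
g=(hsv[...,1]<60)&(hsv[...,2]>90); g=g.astype(np.uint8); g[:175]=0; g[226:]=0; g[:,:50]=0; g[:,152:]=0
ys,xs=np.nonzero(g); rc=cv2.minAreaRect(np.c_[xs,ys].astype(np.float32)); print('case',rc)
d=onz(K,M,eh[0],.0666); b=onz(K,M,bh[0],.0734)
for nm,p,q in [('lower',(100,157.5),(350,154.5))]: print(nm)
cv2.imwrite('pics/zz.png',cv2.resize(i[140:270,40:380],None,fx=2.3,fy=2.3,interpolation=cv2.INTER_CUBIC))
E
```

```text
(array([318.30188679, 201.75471698]), np.int32(53)) (array([265.5125, 203.3875]), np.int32(80))Traceback (most recent call last):
  File "<stdin>", line 11, in <module>
    return umr_minimum(a, axis, None, out, keepdims, initial, where)
ValueError: zero-size array to reduction operation minimum which has no identity
```

```bash
python3 - <<'E'
from h import *
import pickle; s=pickle.load(open('s1.pkl','rb'))
i=cv2.imread('pics/w1.png'); hsv=cv2.cvtColor(i,cv2.COLOR_BGR2HSV)
print(hsv[190,185:205].tolist())
K,M=cam('wrist',s); Ks,Ms=cam('side')
B=(318.5,201.8);E_=(265.5,203.2)
pb,pe=onz(K,M,B,.0734),onz(K,M,E_,.0666)
for n,w,sd in [('B',B,(273.8,209.7)),('E',E_,(296.2,219.6))]:
    print(n,tri(ray(K,M,w),ray(Ks,Ms,sd))[0].round(4))
print(pb.round(4),pe.round(4))
# far board edge -> yaw
v=hsv[...,2].astype(int); sg=cv2.GaussianBlur(i,(3,3),0).astype(int)
pts=[]
for x in range(80,230,6):
    c=sg[245:268,x].sum(1); pts.append((x,245+np.argmin(np.diff(c))+.5))
pts=np.array(pts); l=cv2.fitLine(pts.astype(np.float32),cv2.DIST_HUBER,0,.01,.01).ravel(); print('edge',l,pts[::6].tolist())
f=lambda x:(x,l[3]+(x-l[2])*l[1]/l[0])
p,q=onz(K,M,f(80),.0772),onz(K,M,f(350),.0772); d=q-p; psi=np.arctan2(-d[0],d[1]); print('yaw',psi,p,q)
t=.56
for ps in (psi,):
    ey=np.array([-np.sin(ps),np.cos(ps),0]);exh=np.array([np.cos(ps),np.sin(ps),0]);n=np.cos(t)*np.array([0,0,1])-np.sin(t)*exh
    ex=np.cos(t)*exh+np.sin(t)*np.array([0,0,1])
    print('ey',ey,'n',n); D=pb-.008*n-pe; print('bridge rel eye: y',D@ey,'x',D@ex,'z',D@n)
    H=pe-.065*ey+.034*n; print('handle pt',H, 'proj',proj(K,M,H),'top',proj(K,M,H+.016*n))
    print('handle from pb line', )
a=2*np.arctan2(-s['tool_rot'][0],s['tool_rot'][1]); print('jaw yaw',a)
z=cv2.resize(i[150:265,50:370],None,fx=2.4,fy=2.4,interpolation=cv2.INTER_CUBIC)
for P in (H+.016*n,H-.034*n): cv2.circle(z,tuple(int(round(e)) for e in (proj(K,M,P)-[50,150])*2.4),3,(0,255,0),1)
cv2.imwrite('pics/zz.png',z)
E
```

```text
[[15, 167, 128], [14, 166, 134], [14, 169, 136], [14, 163, 142], [14, 161, 147], [14, 160, 147], [14, 158, 140], [14, 166, 132], [14, 168, 126], [14, 166, 126], [14, 168, 123], [14, 166, 120], [13, 169, 118], [13, 166, 117], [14, 167, 116], [13, 169, 118], [14, 168, 117], [14, 171, 118], [14, 165, 119], [14, 164, 118]]
B [0.4994 0.0617 0.0735]
E [0.5163 0.0088 0.0693]
[0.5006 0.0614 0.0734] [0.518  0.0084 0.0666]
edge [9.9999404e-01 3.4586899e-03 1.5739999e+02 2.5660001e+02] [[80.0, 254.5], [116.0, 256.5], [152.0, 256.5], [188.0, 256.5], [224.0, 257.5]]
yaw 0.24396365672524056 [ 0.62198853 -0.17192429  0.0772    ] [0.5519918  0.10927537 0.0772    ]
ey [-0.2415508   0.97038818  0.        ] n [-0.51545681 -0.12830845  0.84725511]
bridge rel eye: y 0.055646804001340436 x 0.00017977601320979454 z -8.679254227646141e-05
handle pt [ 0.51615799 -0.05907949  0.09540667] proj [191.56702793 194.76937137] top [184.97431786 190.27297539]
handle from pb line
jaw yaw 0.24729483915661643
```

View pics/zz.png

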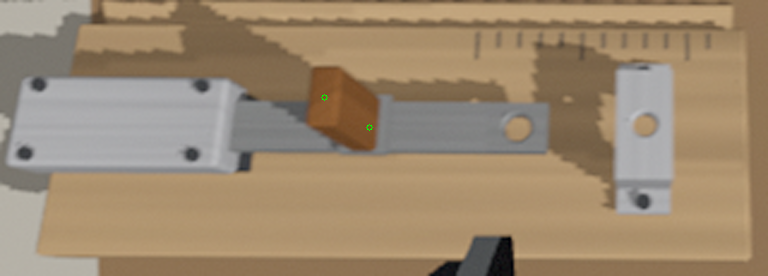

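The geometry is consistent: the bridge relative to the eye is off by (0.2, 55.6, −0.1) mm, and the jaw yaw of 0.247 matches the gauge yaw of 0.244. Moving to the handle.

send_rows --commands '[{"delta_pos":[2.2,-5.7,-1],"yaw":0.0},{"delta_pos":[2.2,-5.7,-1],"yaw":0.0},{"delta_pos":[0,0,-4],"yaw":0.0},{"delta_pos":[0,0,-4],"yaw":0.0},{"delta_pos":[0,0,0],"yaw":0.0}]' --grip -0.2 --force 60

```text
t: 2.08
tcp_pos: [0.5216, -0.0642, 0.1495]
tool_rot: [-0.118, 0.993, -0.004, 0.007]
force: [-0.1, 0.2, 0.4]
finger_gap: 0.601
```

send_rows --commands '[{"delta_pos":[-0.5,0.5,-3.5],"yaw":0.0},{"delta_pos":[0,0,-2.5],"yaw":0.0},{"delta_pos":[0,0,0],"yaw":0.0}]'

```text
t: 2.45
tcp_pos: [0.5198, -0.0589, 0.0924]
tool_rot: [-0.119, 0.993, -0.005, 0.01]
force: [0.8, 0.0, 0.3]
finger_gap: 0.599
```

send_rows --commands '[{"delta_pos":[-0.35,0,-1.3],"yaw":0.0},{"delta_pos":[0,0,0],"yaw":0.0}]'

```text
t: 2.7
tcp_pos: [0.5179, -0.0589, 0.0815]
tool_rot: [-0.119, 0.993, -0.006, 0.013]
force: [-0.2, 0.3, 0.7]
finger_gap: 0.599
```

send_rows --commands '[{"delta_pos":[0,0,0],"yaw":0.0},{"delta_pos":[0,0,0],"yaw":0.0},{"delta_pos":[0,0,0],"yaw":0.0},{"delta_pos":[0,0,0],"yaw":0.0}]' --grip 1

```text
t: 3.2
tcp_pos: [0.5187, -0.0589, 0.083]
tool_rot: [-0.119, 0.993, -0.006, 0.014]
force: [0.3, -0.3, -1.8]
finger_gap: 0.127
```

Gripped (gap about 11 mm). Pulling along ey.

send_rows --commands '[{"delta_pos":[-0.24,0.97,0],"yaw":0.0},{"delta_pos":[-0.24,0.97,0],"yaw":0.0},{"delta_pos":[-0.24,0.97,0],"yaw":0.0},{"delta_pos":[-0.24,0.97,0],"yaw":0.0},{"delta_pos":[-0.24,0.97,0],"yaw":0.0},{"delta_pos":[0,0,0],"yaw":0.0}]'

```text
t: 3.95
tcp_pos: [0.5091, -0.0193, 0.083]
tool_rot: [-0.12, 0.993, -0.013, 0.014]
force: [1.4, 4.9, 0.9]
finger_gap: 0.13
```

send_rows --commands '[{"delta_pos":[-0.2,0.8,0],"yaw":0.0},{"delta_pos":[-0.15,0.6,0],"yaw":0.0},{"delta_pos":[0,0,0],"yaw":0.0}]'

```text
t: 4.32
tcp_pos: [0.5064, -0.0084, 0.0831]
tool_rot: [-0.12, 0.993, -0.015, 0.015]
force: [0.7, 2.9, 0.1]
finger_gap: 0.129
```

```bash
python3 - <<'E'
from h import *
s=manip.sense(); i=manip.snapshot('wrist'); sd=manip.snapshot('side')
K,M=cam('wrist',s); Ks,Ms=cam('side')
pb=np.array([.5006,.0614,.0734]); u=proj(K,M,pb); v=proj(Ks,Ms,pb); print(s['tcp_pos'],u,v)
cv2.imwrite('pics/w2.png',i); cv2.imwrite('pics/s2.png',sd)
def c(im,u,r,S): x,y=[int(round(e)) for e in u]; x=min(max(x,r),640-r);y=min(max(y,r),400-r); return cv2.resize(im[y-r:y+r,x-r:x+r],(S,S),interpolation=cv2.INTER_CUBIC)
cv2.imwrite('pics/c2.png',np.hstack([c(i,u,40,400),c(sd,v,25,400)]))
E
```

```text
[ 0.50643628 -0.00844916  0.08308131] [452.82680563 272.29236319] [274.79291621 209.30785407]
```

View pics/c2.png

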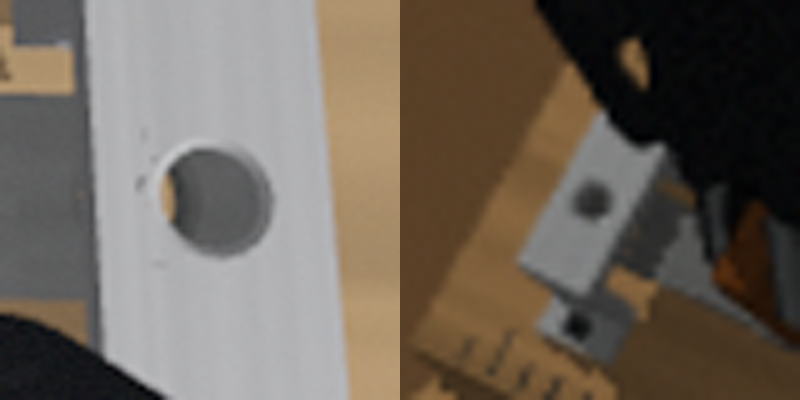

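The wrist crop shows the bridge hole mostly filled by bar, with the slide eye's far edge at crop x≈176. The slide is still short, so I'll work out by how much.

```bash
cat >> h.py <<'E'
ps,t_=.244,.56
ey=np.array([-np.sin(ps),np.cos(ps),0]);exh=np.array([np.cos(ps),np.sin(ps),0]);Z=np.array([0,0,1.])
n=np.cos(t_)*Z-np.sin(t_)*exh; ex=np.cos(t_)*exh+np.sin(t_)*Z
pb=np.array([.5006,.0614,.0734])
def onp(K,M,uv,p): o,d=ray(K,M,uv); return o+d*(((p-o)@n)/(d@n))
E
python3 - <<'E'
from h import *
s=manip.sense();K,M=cam('wrist',s)
hb=onp(K,M,(413+219/5,232+200/5),pb); print('bridge hole now',hb)
L,Rr=[onp(K,M,(413+x/5,232+200/5),pb) for x in (163,272)]; print('diam',(Rr-L)@ey, 'c', ((L+Rr)/2-pb)@ey)
c=(L+Rr)/2
e=onp(K,M,(413+176/5,232+195/5),pb-.008*n); print('slide edge rel bridge centre y', (e-c)@ey)
E
```

```text
bridge hole now [0.49993339 0.06337208 0.07329315]
diam 0.011218575964246634 c 0.0019147625283660792
slide edge rel bridge centre y -0.0014171771970247432
```

send_rows --commands '[{"delta_pos":[-0.18,0.7,0],"yaw":0.0},{"delta_pos":[0,0,0],"yaw":0.0}]'

```text
t: 4.68
tcp_pos: [0.505, -0.0027, 0.0831]
tool_rot: [-0.121, 0.992, -0.016, 0.015]
force: [1.1, 2.0, 0.9]
finger_gap: 0.128
```

```bash
cat > look.py <<'E'
from h import *
import sys
s=manip.sense(); i=manip.snapshot('wrist'); sd=manip.snapshot('side'); K,M=cam('wrist',s)
u=proj(K,M,pb+.0019*ey); x,y=int(u[0])-20,int(u[1])-20
cv2.imwrite(f'pics/{sys.argv[1]}_w.png',i); cv2.imwrite(f'pics/{sys.argv[1]}_s.png',sd)
z=cv2.resize(i[y:y+40,x:x+40],(400,400),interpolation=cv2.INTER_CUBIC)
z2=cv2.convertScaleAbs(cv2.resize(sd[195:225,260:290],(400,400),interpolation=cv2.INTER_CUBIC),alpha=1.5)
# expected aligned rims drawn: bridge top 5.25, slide top/bottom 6
a=np.linspace(0,2*np.pi,60)
print(s['tcp_pos'],'orig',x,y, 'pull',(np.array(s['tcp_pos'])-[.5187,-.0589,.083])@ey)
for d,r in ((0,.00525),(.006,.00525),(.008,.006),(.014,.006)):
    P=[proj(K,M,pb+.0019*ey-d*n+r*(np.cos(k)*ey+np.sin(k)*ex)) for k in a]; P=np.array(P)-[x,y]; print(d,'cx',P[:,0].mean()*10,'x',P[:,0].min()*10,P[:,0].max()*10)
cv2.imwrite(f'pics/{sys.argv[1]}.png',np.hstack([z,z2]))
E
python3 look.py c3
```

```text
[ 0.5050372  -0.0026763   0.08307547] orig 425 252 pull 0.05785906188474108
0 cx 202.70335409118388 x 98.77327364670975 303.33855962457903
0.006 cx 164.2383796513772 x 63.795893044134004 261.47886070490983
0.008 cx 152.22990637228656 x 38.71868949273335 262.14212455166887
0.014 cx 116.98508661977748 x 7.119646250953906 223.34865040382
```

View pics/c3.png

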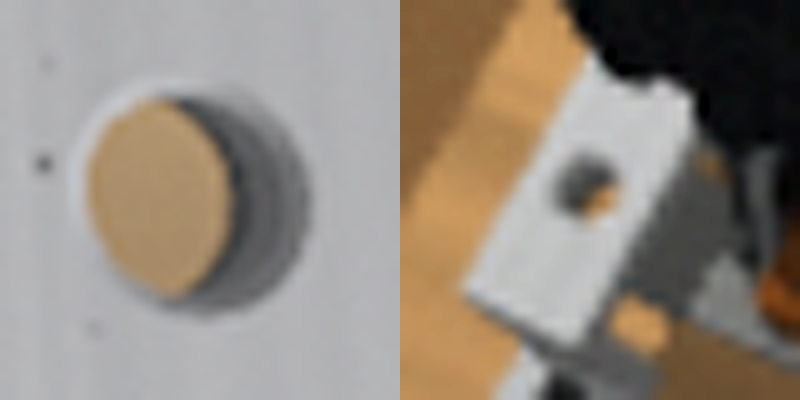

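The slide eye is aligned within about 0.6 mm: the wood edge is at 233 against 223 expected, and the pull of 57.9 mm agrees with 57.5 expected. Releasing and lifting.

send_rows --commands '[{"delta_pos":[0,0,0],"yaw":0.0},{"delta_pos":[0,0,0],"yaw":0.0},{"delta_pos":[0,0,0],"yaw":0.0}]' --grip -0.2

```text
t: 5.15
tcp_pos: [0.5058, -0.0033, 0.0834]
tool_rot: [-0.122, 0.992, -0.018, 0.016]
force: [-0.2, 0.9, -1.0]
finger_gap: 0.602
```

send_rows --commands '[{"delta_pos":[0,0,4],"yaw":0.0},{"delta_pos":[0,0,5],"yaw":0.0},{"delta_pos":[0,0,4],"yaw":0.0},{"delta_pos":[-0.4,-5,2],"yaw":0.0},{"delta_pos":[-0.4,-6,0],"yaw":0.0},{"delta_pos":[-0.4,-6,0],"yaw":0.0},{"delta_pos":[-0.4,-6,0],"yaw":0.0},{"delta_pos":[0,0,0],"yaw":0.0}]'

```text
t: 6.15
tcp_pos: [0.4891, -0.2413, 0.2399]
tool_rot: [-0.125, 0.992, -0.022, 0.018]
force: [0.2, 0.3, -0.6]
finger_gap: 0.601
```

```bash
python3 - <<'E'
from h import *
import pickle
s=manip.sense(); i=manip.snapshot('wrist'); K,M=cam('wrist',s); pickle.dump(s,open('s3.pkl','wb'))
cv2.imwrite('pics/w3.png',i); print(s['t'],s['tcp_pos'],s['tool_rot'],s['finger_gap'],proj(K,M,(.4856,-.2892,.08)),proj(K,M,pb))
E
```

```text
6.15 [ 0.48911332 -0.24132917  0.23989419] [-0.12518539  0.99173237 -0.02209975  0.01752476] 0.6007660242583329 [278.80551843 157.97110358] [613.2652118  258.70113095]
```

View pics/w3.png

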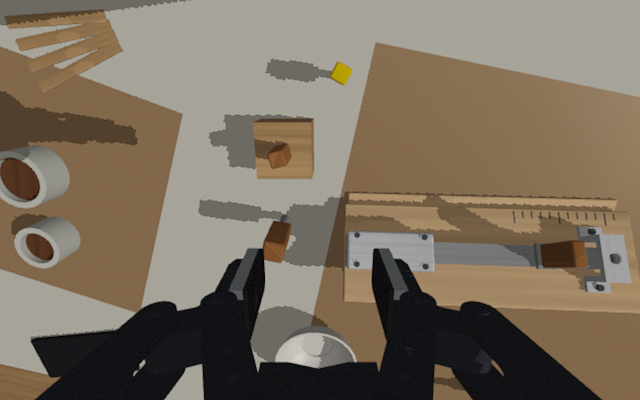

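The wrist view shows the pin's grip at (280,155), turned relative to its block, and the slide still at the bridge. I'll measure the grip's yaw and centre from a mask.

```bash
python3 - <<'E'
from h import *
import pickle
s=pickle.load(open('s3.pkl','rb')); i=cv2.imread('pics/w3.png'); K,M=cam('wrist',s)
hsv=cv2.cvtColor(i,cv2.COLOR_BGR2HSV)
x0,y0=262,138
sub=i[y0:y0+38,x0:x0+38]
for n_,px in (('block',(300,140)),('top',(283,152)),('side',(274,162))): print(n_,i[px[1],px[0]],hsv[px[1],px[0]])
m=(sub[...,1].astype(int)<105).astype(np.uint8)
print('\n'.join(' '.join('%3d'%v for v in r) for r in sub[2:34,4:34,1]))
print(R.from_quat(s['tool_rot']).as_matrix().round(3))
E
```

```text
block [ 82 122 152] [ 17 117 152]
top [ 41  78 122] [ 14 169 122]
side [ 47  87 134] [ 14 166 134]
117 126 126 126 125 125 124 124 124 112 100 118 127 128 126 126 125 125 122 124 124 123 123 121 122 122 123 122 122 123
 94 105 105 105 103 103 119 128 128 104  74  94 105 104 103 105 103 118 128 127 128 124 126 125 127 125 125 127 126 125
 73  74  76  76  72  74  92 106 105  92  75  75  75  76  75  75  76  94 104 104 112 123 125 126 125 123 124 125 123 125
 74  74  74  74  73  73  72  72  72  74  75  77  74  73  76  71  68  62  56  63  78  99 116 121 121 120 121 121 120 121
 70  72  70  71  72  70  71  70  70  73  72  73  68  65  63  53  50  45  45  52  55  73 104 118 116 116 115 115 117 117
 70  68  69  70  69  70  70  69  67  65  62  57  51  49  45  42  42  43  48  58  65  70  93 110 113 115 113 112 111 113
 67  70  68  69  70  69  70  64  57  51  41  40  40  44  44  43  45  47  57  66  71  72  83 104 113 111 112 111 110 110
 70  69  68  68  69  71  66  55  47  42  43  41  45  45  44  47  48  56  63  73  75  75  73  98 113 110 109 108 111 110
 70  68  69  69  69  70  60  43  44  42  
[... 2211 characters left out ...]
126 126 125 124 124 125 125
127 126 128 128 120  87  75  80  77  74  76  84  89 105 116 116 122 130 129 128 129 129 126 128 128 128 128 127 127 126
132 131 132 132 133 114  91  91  83 102 116 120 121 130 133 132 132 131 131 130 130 129 130 131 130 131 130 132 131 131
132 131 132 132 134 128 123 121 118 128 134 135 133 133 133 133 133 133 132 132 133 134 133 133 133 132 132 132 132 133
126 128 127 129 130 130 131 132 131 130 130 132 130 131 128 130 130 131 130 128 130 129 131 130 130 130 131 131 130 130
129 127 127 130 127 129 128 129 128 127 128 130 128 129 129 131 129 128 129 131 128 131 131 130 129 131 130 129 129 131
[[-0.968 -0.248  0.04 ]
 [-0.249  0.968 -0.039]
 [-0.029 -0.048 -0.998]]
```

```bash
python3 - <<'E'
from h import *
import pickle
s=pickle.load(open('s3.pkl','rb')); K,M=cam('wrist',s)
C=[np.array(p)+[266,140] for p in ((1.7,12.8),(15.6,10.3),(20.3,25),(6.3,28.2))]
P=np.array([onz(K,M,c,.08) for c in C]); print(P.round(4)); c=P.mean(0); print('centre',c)
for k in range(4):
    d=P[(k+1)%4]-P[k]; print(np.linalg.norm(d),np.degrees(np.arctan2(d[1],d[0])))
Rt=R.from_quat(s['tool_rot']).as_matrix(); y=Rt[:,1]; print('jaw dir deg',np.degrees(np.arctan2(y[1],y[0])),'tool z',Rt[:,2])
# bridge check from here
print(onp(K,M,(616,258),pb))
E
```

```text
[[ 0.4835 -0.3003  0.08  ]
 [ 0.4778 -0.2882  0.08  ]
 [ 0.4904 -0.2809  0.08  ]
 [ 0.4969 -0.2931  0.08  ]]
centre [ 0.48713779 -0.29064235  0.08      ]
0.013411744762041981 115.0527479857797
0.014516953659835996 30.15296475867219
0.01387321655983203 -61.9800843743764
0.01520125813888115 -151.750652693269
jaw dir deg 104.3482237697367 tool z [ 0.04029287 -0.03944638 -0.99840897]
[0.49928095 0.06394733 0.07298334]
```

send_rows --commands '[{"delta_pos":[0,-4.0,-3],"yaw":0.12},{"delta_pos":[0,-1.0,-5],"yaw":0.12},{"delta_pos":[0,0,-3],"yaw":0.0},{"delta_pos":[0,0,0],"yaw":0.0}]' --force 25

```text
t: 6.7
tcp_pos: [0.4892, -0.284, 0.1279]
tool_rot: [-0.251, 0.968, -0.018, 0.02]
force: [1.1, 0.8, 0.2]
finger_gap: 0.599
```

```bash
cat > st.py <<'E'
from h import *
s=manip.sense(); Rt=R.from_quat(s['tool_rot']).as_matrix(); y=Rt[:,1]
print(s['t'],'tcp',s['tcp_pos'].round(4),'grasp',(s['tcp_pos']-.019*Rt[:,2]).round(4),'jaw',np.degrees(np.arctan2(y[1],y[0])).round(1),'y',y.round(3),'z',Rt[:,2].round(3),'F',s['force'].round(1),'gap',s['finger_gap']*85)
E
python3 st.py
```

```text
6.7 tcp [ 0.4892 -0.284   0.1279] grasp [ 0.4883 -0.2835  0.1469] jaw 119.0 y [-0.484  0.874 -0.045] z [ 0.048 -0.025 -0.999] F [1.1 0.8 0.2] gap 50.889655253919436
```

send_rows --commands '[{"delta_pos":[-0.1,-0.7,-1],"yaw":0.0},{"delta_pos":[0,0,-3.2],"yaw":0.0},{"delta_pos":[0,0,-3],"yaw":0.0},{"delta_pos":[0,0,0],"yaw":0.0}]'

```text
t: 7.2
tcp_pos: [0.4921, -0.2915, 0.0591]
tool_rot: [-0.253, 0.967, -0.022, 0.023]
force: [-0.6, 0.4, 0.1]
finger_gap: 0.599
```

```bash
python3 st.py
```

```text
7.2 tcp [ 0.4921 -0.2915  0.0591] grasp [ 0.4911 -0.2909  0.0781] jaw 119.3 y [-0.488  0.871 -0.055] z [ 0.056 -0.032 -0.998] F [-0.6  0.4  0.1] gap 50.953405626869056
```

send_rows --commands '[{"delta_pos":[-0.45,0.05,-0.6],"yaw":0.0},{"delta_pos":[0,0,-0.2],"yaw":0.0},{"delta_pos":[0,0,0],"yaw":0.0}]'

```text
t: 7.58
tcp_pos: [0.4894, -0.2924, 0.0544]
tool_rot: [-0.253, 0.967, -0.025, 0.025]
force: [-0.5, -0.5, -0.3]
finger_gap: 0.606
```

send_rows --commands '[{"delta_pos":[0,0,0],"yaw":0.0},{"delta_pos":[0,0,0],"yaw":0.0},{"delta_pos":[0,0,0],"yaw":0.0},{"delta_pos":[0,0,0],"yaw":0.0}]' --grip 1 --force 25

```text
t: 8.07
tcp_pos: [0.4878, -0.2898, 0.0547]
tool_rot: [-0.253, 0.967, -0.023, 0.024]
force: [-0.4, 1.6, 0.8]
finger_gap: 0.183
```

```bash
python3 st.py
```

```text
8.075 tcp [ 0.4878 -0.2898  0.0547] grasp [ 0.4867 -0.2892  0.0736] jaw 119.3 y [-0.489  0.871 -0.056] z [ 0.057 -0.032 -0.998] F [-0.4  1.6  0.8] gap 15.580631839647417
```

Gripped at 15.6 mm. Lifting until about 7 mm of shank is left in the block, to pivot the pin there.

send_rows --commands '[{"delta_pos":[0,0,1.1],"yaw":0.0},{"delta_pos":[0,0,1.0],"yaw":0.0},{"delta_pos":[0,0,0],"yaw":0.0}]'

```text
t: 8.45
tcp_pos: [0.488, -0.29, 0.0774]
tool_rot: [-0.253, 0.967, -0.023, 0.024]
force: [-1.1, 2.8, 1.7]
finger_gap: 0.185
```

```bash
python3 st.py
```

```text
8.45 tcp [ 0.488  -0.29    0.0774] grasp [ 0.4869 -0.2894  0.0963] jaw 119.3 y [-0.489  0.871 -0.056] z [ 0.058 -0.032 -0.998] F [-1.1  2.8  1.7] gap 15.743460770126518
```

send_rows --commands '[{"delta_pos":[0,0,-0.2],"yaw":0.0},{"delta_pos":[-0.45,-0.25,-0.05],"yaw":0.0},{"delta_pos":[-0.45,-0.25,-0.1],"yaw":0.0},{"delta_pos":[-0.45,-0.25,-0.15],"yaw":0.0},{"delta_pos":[0,0,0],"yaw":0.0}]'

```text
t: 9.07
tcp_pos: [0.4779, -0.2942, 0.0729]
tool_rot: [-0.25, 0.968, -0.024, 0.024]
force: [-1.0, 3.2, 0.9]
finger_gap: 0.181
```

```bash
python3 st.py
```

```text
9.075 tcp [ 0.4779 -0.2942  0.0729] grasp [ 0.4768 -0.2935  0.0918] jaw 118.9 y [-0.483  0.874 -0.059] z [ 0.058 -0.035 -0.998] F [-1.   3.2  0.9] gap 15.408078341341197
```

send_rows --commands '[{"delta_pos":[-0.5,-0.3,-0.12],"yaw":0.0},{"delta_pos":[-0.5,-0.3,-0.16],"yaw":0.0},{"delta_pos":[-0.5,-0.3,-0.2],"yaw":0.0},{"delta_pos":[-0.3,-0.2,-0.1],"yaw":0.0},{"delta_pos":[0,0,0],"yaw":0.0}]'

```text
t: 9.7
tcp_pos: [0.4652, -0.3014, 0.0678]
tool_rot: [-0.246, 0.969, -0.028, 0.02]
force: [0.5, 4.1, 1.9]
finger_gap: 0.183
```

```bash
python3 st.py; python3 - <<'E'
from h import *
import pickle
s=manip.sense(); i=manip.snapshot('side'); w=manip.snapshot('wrist'); pickle.dump(s,open('s4.pkl','wb'))
cv2.imwrite('pics/s4.png',i);cv2.imwrite('pics/w4.png',w)
a=cv2.convertScaleAbs(cv2.resize(i[240:370,340:470],(400,400),interpolation=cv2.INTER_CUBIC),alpha=1.6)
K,M=cam('wrist',s); u=proj(K,M,s['tcp_pos']).astype(int); print(u)
y=min(u[1],320); b=cv2.convertScaleAbs(cv2.resize(w[y-80:y+80,u[0]-80:u[0]+80],(400,400),interpolation=cv2.INTER_CUBIC),alpha=1.4)
cv2.imwrite('pics/c4.png',np.hstack([a,b])); print(u[0]-80,y-80)
E
```

```text
9.7 tcp [ 0.4652 -0.3014  0.0678] grasp [ 0.4642 -0.3005  0.0868] jaw 118.5 y [-0.476  0.877 -0.065] z [ 0.053 -0.045 -0.998] F [0.5 4.1 1.9] gap 15.528017757354165
[319 261]
239 181
```

View pics/c4.png

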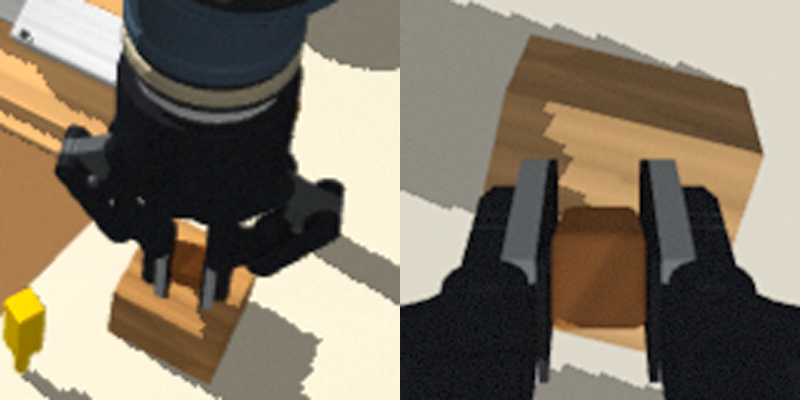

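The crop shows the grip leaning toward the robot. The shift geometry gives about 0.48 rad, so a little more is needed.

send_rows --commands '[{"delta_pos":[-0.4,-0.25,-0.1],"yaw":0.0},{"delta_pos":[-0.25,-0.2,-0.05],"yaw":0.0},{"delta_pos":[0,0,0],"yaw":0.0}]'

```text
t: 10.18
tcp_pos: [0.4604, -0.3041, 0.0658]
tool_rot: [-0.245, 0.969, -0.029, 0.018]
force: [1.3, 4.2, 2.3]
finger_gap: 0.183
```

```bash
python3 st.py
```

```text
10.175 tcp [ 0.4604 -0.3041  0.0658] grasp [ 0.4595 -0.3032  0.0847] jaw 118.3 y [-0.473  0.878 -0.066] z [ 0.05  -0.048 -0.998] F [1.3 4.2 2.3] gap 15.57120383806701
```

Estimated tilt is about 0.57 rad. Withdrawing along the pin axis, then carrying it over to the bridge.

send_rows --commands '[{"delta_pos":[-0.47,-0.26,0.85],"yaw":0.0},{"delta_pos":[-0.47,-0.26,0.85],"yaw":0.0},{"delta_pos":[0,0,3],"yaw":0.0},{"delta_pos":[0,0,4],"yaw":0.0},{"delta_pos":[0,0,3],"yaw":0.0},{"delta_pos":[0,4,0],"yaw":-0.06},{"delta_pos":[0,6,0],"yaw":-0.06},{"delta_pos":[0,6,0],"yaw":-0.06},{"delta_pos":[0,6,0],"yaw":-0.06},{"delta_pos":[0,4,0],"yaw":0.0}]' --force 45

```text
t: 11.42
tcp_pos: [0.455, -0.0576, 0.1937]
tool_rot: [-0.116, 0.992, -0.048, 0.015]
force: [0.9, -0.4, 0.8]
finger_gap: 0.176
```

```bash
python3 st.py
```

```text
11.425 tcp [ 0.455  -0.0576  0.1937] grasp [ 0.4543 -0.0559  0.2126] jaw 103.3 y [-0.228  0.969 -0.098] z [ 0.041 -0.091 -0.995] F [ 0.9 -0.4  0.8] gap 14.978419080463123
```

send_rows --commands '[{"delta_pos":[0.2,3,0],"yaw":0.0},{"delta_pos":[0.2,3,0],"yaw":0.0},{"delta_pos":[0.2,3,0],"yaw":0.0},{"delta_pos":[0.2,1.5,-2],"yaw":0.0},{"delta_pos":[0,0,-2],"yaw":0.0},{"delta_pos":[0,0,-1],"yaw":0.0},{"delta_pos":[0,0,0],"yaw":0.0}]'

```text
t: 12.3
tcp_pos: [0.4678, 0.0485, 0.1482]
tool_rot: [-0.118, 0.991, -0.053, 0.023]
force: [0.2, 0.1, -0.1]
finger_gap: 0.175
```

```bash
python3 st.py; python3 - <<'E'
from h import *
import pickle
s=manip.sense(); i=manip.snapshot('side'); w=manip.snapshot('wrist'); pickle.dump(s,open('s5.pkl','wb'))
cv2.imwrite('pics/s5.png',i);cv2.imwrite('pics/w5.png',w)
Rt=R.from_quat(s['tool_rot']).as_matrix(); g=s['tcp_pos']-.019*Rt[:,2]
Ks,Ms=cam('side'); K,M=cam('wrist',s)
print('tip exp side',proj(Ks,Ms,g-.0616*n),'wrist',proj(K,M,g-.0616*n),'hole side',proj(Ks,Ms,pb),'hole wrist',proj(K,M,pb))
a=cv2.convertScaleAbs(cv2.resize(i[140:230,230:320],(400,400),interpolation=cv2.INTER_CUBIC),alpha=1.5)
b=cv2.convertScaleAbs(cv2.resize(w[170:330,240:400],(400,400),interpolation=cv2.INTER_CUBIC),alpha=1.4)
cv2.imwrite('pics/c5.png',np.hstack([a,b]))
E
```

```text
12.3 tcp [0.4678 0.0485 0.1482] grasp [0.4667 0.0504 0.1671] jaw 103.4 y [-0.231  0.967 -0.11 ] z [ 0.059 -0.099 -0.993] F [ 0.2  0.1 -0.1] gap 14.833589300455941
tip exp side [273.09091024 195.41669719] wrist [329.19258903 278.85637651] hole side [274.79291621 209.30785407] hole wrist [337.06516878 250.5059069 ]
```

View pics/c5.png

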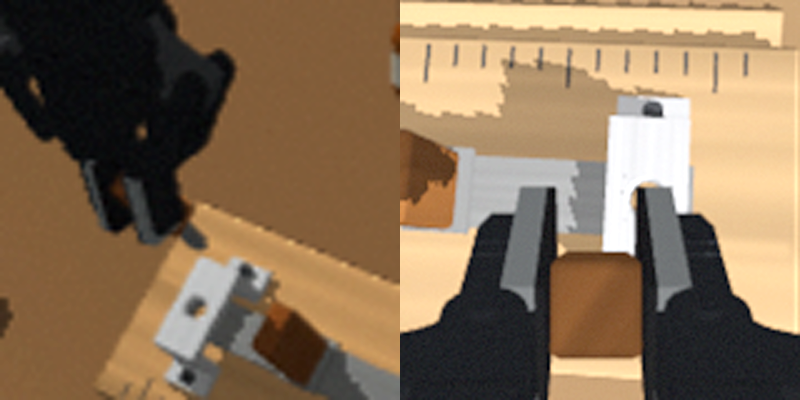

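The side crop shows the tip at side px ≈(276.1,194.7) and the bridge hole at (274.1,209.1). The wrist view shows the grip top face-on. Solving for the pin axis.

```bash
cat > ax.py <<'E'
from h import *
import sys
from scipy.optimize import minimize_scalar
def axis(s,tip,gl=.0616):
    Rt=R.from_quat(s['tool_rot']).as_matrix(); g=s['tcp_pos']-.019*Rt[:,2]
    Ks,Ms=cam('side'); y=Rt[:,1]; u=-Rt[:,2]; v=np.cross(y,u); v=v*np.sign(v@n)
    f=lambda a:np.hypot(*(proj(Ks,Ms,g-gl*(np.cos(a)*u+np.sin(a)*v))-tip))
    r=minimize_scalar(f,bounds=(0,1.2),method='bounded'); p=np.cos(r.x)*u+np.sin(r.x)*v
    return r.x,r.fun,p,g,g-gl*p
E
python3 - <<'E'
from ax import *
import pickle
s=pickle.load(open('s5.pkl','rb'))
a,res,p,g,tip=axis(s,np.array([276.1,194.7])); print('a',a,'res px',res,'p',p,'n',n,'ang',np.degrees(np.arccos(p@n)),'g',g,'tip',tip)
H=np.array([.4998,.0630,.0734]); d=tip-H; print('tip rel hole y,x,n',d@ey,d@ex,d@n)
# tip where side ray crosses plane of jaw-mid (perp to ey thru tip est)
E
```

```text
a 0.5849535594722518 res px 0.050662210589283545 p [-0.58543057 -0.04756929  0.80932577] n [-0.51545214 -0.12832718  0.84725511] ang 6.50029476932628 g [0.46665773 0.05037017 0.16710904] tip [0.50272025 0.05330044 0.11725458]
tip rel hole y,x,n -0.01011774655164221 0.023710500618320064 0.03689548150079473
```

The axis solve is consistent (residual 0.05 px). The pin is 6.5° off the hole normal, within the clearances. Moving the tip to about 10 mm above the hole.

send_rows --commands '[{"delta_pos":[-0.4,0.45,-1.0],"yaw":0.0},{"delta_pos":[-0.4,0.45,-1.2],"yaw":0.0},{"delta_pos":[0,0,-0.9],"yaw":0.0},{"delta_pos":[0,0,0],"yaw":0.0}]'

```text
t: 12.9
tcp_pos: [0.4607, 0.0573, 0.1176]
tool_rot: [-0.117, 0.991, -0.053, 0.026]
force: [0.1, 0.2, 0.1]
finger_gap: 0.178
```

```bash
cat > rel.py <<'E'
from ax import *
def rel(s,a=.585):
    Rt=R.from_quat(s['tool_rot']).as_matrix(); g=s['tcp_pos']-.019*Rt[:,2]; y=Rt[:,1];u=-Rt[:,2];v=np.cross(y,u);v=v*np.sign(v@n)
    p=np.cos(a)*u+np.sin(a)*v; tip=g-.0616*p; d=tip-np.array([.4998,.0630,.0734])
    print('tip rel y,x,n mm',np.round([d@ey*1e3,d@ex*1e3,d@n*1e3],1),'p in y,x,n',np.round([p@ey,p@ex,p@n],3)); return tip,p
E
cat > st2.py <<'E'
from rel import *
s=manip.sense(); tip,p=rel(s); print(s['t'],s['tcp_pos'].round(4),s['force'].round(1),s['finger_gap']*85)
i=manip.snapshot('side'); Ks,Ms=cam('side'); print('tip px',proj(Ks,Ms,tip)); cv2.imwrite('pics/s_%d.png'%(s['t']*100),i)
t=proj(Ks,Ms,tip).astype(int); print('\n'.join(' '.join('%3d'%v for v in r) for r in i[t[1]-9:t[1]+15,t[0]-11:t[0]+12,1]), t-[11,9])
E
python3 st2.py
```

```text
tip rel y,x,n mm [ 0.1  3.6 13.5] p in y,x,n [ 0.097 -0.066  0.993]
12.9 [0.4607 0.0573 0.1176] [0.1 0.2 0.1] 15.156535224052652
tip px [272.22318507 205.44457992]
  8   7   9   8  10  21  48  88  99 101 100 100 101 102 103 101 103 104 106 106 104 104 103
  6   8  10   9   6  13  27  61 102 101  99 100  99 102 106 101 101 102 102 104 105 110 110
  9   8   5   7   7  10  18  37  74 102 101 101 103 118 131 128 119 106  98 103 113 128 126
  8   6   8   7  11  11  16  38  82 103 103 103 108 133 134 132 130 128 120 108 120 129 122
  7  11   4   8   8   8  24  53 100 104 104 108 121 134 134 132 133 134 131 127 130 125  96
 10   5   8   7  11  21  25  40  76  99 101 113 133 134 130 132 133 133 130 131 132 127 101
  6   8   5   8  24  27  28  37  47  76 102 126 136 132 130 132 133 131 130 131 133 122  77
  6   8  11  25  28  25  31  37  38  43  76 132 132 130 131 133 132 130 132 132 128 106  62
 29  17  31  56  61  47  43  38  39  38  51  98 131 131 132 132 132 130 131 131 122  78  60
 43  49  74  85  85  84  79  53  37  39  42  78 130 132 133 131 129 130 132 128 105  60  55
 56  69  90  90 
[... 581 characters left out ...]
28 126 127 130 128 105  62  54  47  48  46  45
 94  95  97  97 103 123 131 130 129 129 130 128 128 129 130 122  76  57  47  47  46  47  47
 92  93  93  95 108 131 130 127 130 130 128 127 128 129 127 105  59  49  46  47  45  46  53
 93  91  92  97 121 131 128 129 130 130 127 127 129 131 121  76  53  46  46  46  46  54  82
 95  94  95 105 129 130 128 128 130 129 126 129 130 126 105  58  45  46  45  46  44  55  84
 96  95  95  95  94 113 129 131 129 128 126 128 130 120  78  68  74  50  43  47  53  79  82
 96  96  95  96  90  78  88 116 129 126 127 130 127 104  66  88  96  93  74  48  51  82  81
 97  97  98  98  95  92  80  71  85 113 128 130 118  66  67  96  96  97  90  56  57  63  74 [261 196]
```

send_rows --commands '[{"delta_pos":[0.13,0.06,-0.6],"yaw":0.0},{"delta_pos":[0.13,0.06,-0.5],"yaw":0.0},{"delta_pos":[0,0,0],"yaw":0.0}]'

```text
t: 13.32
tcp_pos: [0.4647, 0.0584, 0.1067]
tool_rot: [-0.117, 0.991, -0.054, 0.027]
force: [0.3, 0.3, -0.9]
finger_gap: 0.178
```

```bash
python3 st2.py
```

```text
tip rel y,x,n mm [0.1 1.4 2.1] p in y,x,n [ 0.098 -0.068  0.993]
13.325 [0.4647 0.0584 0.1067] [ 0.3  0.3 -0.9] 15.111093028282383
tip px [273.91218454 208.17643019]
 11   7   6  10   8  11  34  74 104 104 102 108 133 135 132 131 130 120 110 122 128 123  82
  8   7   6   5   7   9  13  35  63 104 107 120 135 134 133 132 134 132 129 131 125  97  39
  7   7   8   9   7   5   9  22  43  88 114 133 134 131 133 134 134 132 131 132 129 101  38
  7  10   5   9   6   7  12  25  53 103 126 135 133 132 133 134 134 132 133 132 123  78  55
  7   9   6   7   9  10   9  31  71 112 132 132 131 132 133 133 131 131 133 128 108  61  59
  7   8   7   9   7  10  20  28  49  95 134 132 132 133 133 132 131 130 132 122  77  59  60
 20   7   8   6   9  24  26  34  38  54  99 131 132 134 132 130 130 133 128 107  61  55  57
 22   9   8  11  26  29  26  38  37  39  53  83 109 120 129 129 132 133 121  77  59  55  51
 42  29  23  47  67  66  61  44  38  38  37  47  62  79 119 131 131 128 106  61  55  55  58
 45  46  61  90  91  90  97 118  71  37  39  38  40  54 101 130 131 122  77  55  48  52  54
 58  74  96  9
[... 583 characters left out ...]
29 130 114  62  54  46  45  46  47  55  82  83
 94  95 106 130 130 129 130 130 128 127 129 130 128 106  56  46  45  45  46  46  55  85  84
 96  95  92  94 116 129 130 129 127 128 129 133 121  79  70  74  50  44  46  53  79  82  81
 96  95  95  92  78  88 117 130 128 127 131 126 105  66  87  97  93  73  46  44  57  81  81
 98  97  97  95  90  81  73  86 115 129 131 119  66  67  94  98  98  91  57  54  52  73  81
 98  99  97  98  97  95  89  68  65  89 110  91  58  63  75  89  98  90  57  54  56  57  58
 97  98  99  99  99  98 103 111  64  60  62  60  59  60  62  67  76  59  56  54  55  56  55
 96  95  97 100  99 101 114 124 111  71  64  56  56  59  59  59  60  55  53  54  53  55  56 [262 199]
```

The tip is at the hole, with 2 mm to go to the plate. Inserting in small steps and watching the force.

send_rows --commands '[{"delta_pos":[0.1,0.05,-0.5],"yaw":0.0},{"delta_pos":[0.2,0.02,-0.5],"yaw":0.0},{"delta_pos":[0,0,0],"yaw":0.0}]'

```text
t: 13.75
tcp_pos: [0.4694, 0.059, 0.0967]
tool_rot: [-0.117, 0.991, -0.054, 0.029]
force: [1.5, -0.6, -0.6]
finger_gap: 0.179
```

```bash
python3 st2.py | head -2
```

```text
tip rel y,x,n mm [-0.5  0.4 -8.8] p in y,x,n [ 0.099 -0.072  0.993]
13.75 [0.4694 0.059  0.0967] [ 1.5 -0.6 -0.6] 15.222684978208017
```

send_rows --commands '[{"delta_pos":[0.2,0.05,-0.4],"yaw":0.0},{"delta_pos":[0.2,0.05,-0.4],"yaw":0.0},{"delta_pos":[0,0,0],"yaw":0.0}]'

```text
t: 14.18
tcp_pos: [0.4745, 0.0598, 0.0886]
tool_rot: [-0.117, 0.991, -0.054, 0.03]
force: [-0.6, -1.8, -0.2]
finger_gap: 0.172
```

```bash
python3 st2.py | head -2
```

```text
tip rel y,x,n mm [ -0.9   0.4 -18.4] p in y,x,n [ 0.099 -0.074  0.992]
14.175 [0.4745 0.0598 0.0886] [-0.6 -1.8 -0.2] 14.627791270553542
```

send_rows --commands '[{"delta_pos":[0.18,0.05,-0.35],"yaw":0.0},{"delta_pos":[0.18,0.05,-0.35],"yaw":0.0},{"delta_pos":[0,0,0],"yaw":0.0}]'

```text
t: 14.6
tcp_pos: [0.4788, 0.0603, 0.0817]
tool_rot: [-0.117, 0.991, -0.055, 0.03]
force: [0.8, -1.7, 2.0]
finger_gap: 0.175
```

```bash
python3 st2.py | head -2
```

```text
tip rel y,x,n mm [ -1.5   0.5 -26.5] p in y,x,n [ 0.1   -0.075  0.992]
14.6 [0.4788 0.0603 0.0817] [ 0.8 -1.7  2. ] 14.875481655308176
```

send_rows --commands '[{"delta_pos":[0.1,0.05,-0.2],"yaw":0.0},{"delta_pos":[0.06,0.02,-0.15],"yaw":0.0},{"delta_pos":[0,0,0],"yaw":0.0}]'

```text
t: 15.02
tcp_pos: [0.4788, 0.0603, 0.082]
tool_rot: [-0.117, 0.991, -0.056, 0.03]
force: [1.8, -1.2, -0.8]
finger_gap: 0.179
```

```bash
python3 st2.py | head -2; python3 - <<'E'
from h import *
s=manip.sense(); i=manip.snapshot('side'); w=manip.snapshot('wrist')
a=cv2.convertScaleAbs(cv2.resize(i[170:240,240:310],(400,400),interpolation=cv2.INTER_CUBIC),alpha=1.5)
b=cv2.convertScaleAbs(cv2.resize(w[170:330,240:400],(400,400),interpolation=cv2.INTER_CUBIC),alpha=1.4)
cv2.imwrite('pics/c6.png',np.hstack([a,b]))
E
```

```text
tip rel y,x,n mm [ -1.6   0.6 -26.2] p in y,x,n [ 0.102 -0.074  0.992]
15.025 [0.4788 0.0603 0.082 ] [ 1.8 -1.2 -0.8] 15.180029475860696
```

View pics/c6.png

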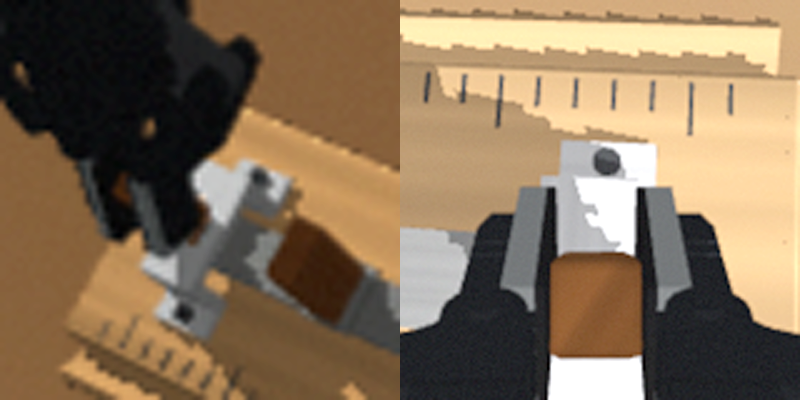

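The grip sits on the bridge and the last step no longer advanced, which means contact. Releasing with a small opening, then backing off.

send_rows --commands '[{"delta_pos":[0,0,0],"yaw":0.0},{"delta_pos":[0,0,0],"yaw":0.0},{"delta_pos":[0,0,0],"yaw":0.0}]' --grip 0.2

```text
t: 15.55
tcp_pos: [0.4766, 0.0611, 0.0803]
tool_rot: [-0.117, 0.991, -0.055, 0.027]
force: [0.5, 0.5, -0.3]
finger_gap: 0.402
```

send_rows --commands '[{"delta_pos":[-0.5,0,1.5],"yaw":0.0},{"delta_pos":[-1,0,3],"yaw":0.0},{"delta_pos":[-1,0,4],"yaw":0.0},{"delta_pos":[0,-3,4],"yaw":0.0},{"delta_pos":[0,0,0],"yaw":0.0}]'

```text
t: 16.18
tcp_pos: [0.4481, 0.0314, 0.2107]
tool_rot: [-0.118, 0.991, -0.054, 0.026]
force: [0.2, 0.2, -0.4]
finger_gap: 0.402
```

```bash
python3 st.py; python3 - <<'E'
from h import *
s=manip.sense(); i=manip.snapshot('side'); w=manip.snapshot('wrist'); K,M=cam('wrist',s)
import pickle; pickle.dump(s,open('s7.pkl','wb')); cv2.imwrite('pics/s7.png',i); cv2.imwrite('pics/w7.png',w)
H=np.array([.4998,.0630,.0734]); Ks,Ms=cam('side')
for r in (0,.04): print(proj(Ks,Ms,H+r*n),proj(K,M,H+r*n))
u=proj(K,M,H+.02*n).astype(int); print(u-40)
a=cv2.convertScaleAbs(cv2.resize(i[170:240,240:310],(400,400),interpolation=cv2.INTER_CUBIC),alpha=1.5)
b=cv2.convertScaleAbs(cv2.resize(w[u[1]-40:u[1]+40,u[0]-40:u[0]+40],(400,400),interpolation=cv2.INTER_CUBIC),alpha=1.4)
cv2.imwrite('pics/c7.png',np.hstack([a,b]))
E
```

```text
16.175 tcp [0.4481 0.0314 0.2107] grasp [0.4469 0.0333 0.2295] jaw 103.4 y [-0.231  0.966 -0.114] z [ 0.065 -0.102 -0.993] F [ 0.2  0.2 -0.4] gap 34.1389242506672
[274.03388731 209.12147347] [355.7852581  239.61528816]
[266.08136537 202.55262402] [356.24729257 235.31953999]
[316 197]
```

View pics/c7.png

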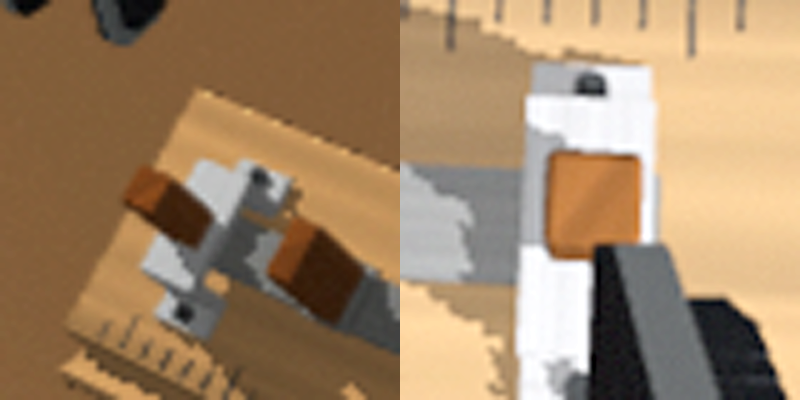

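The pin stands with its grip on the bridge. In the side view the top centre is at crop (150,185), against (149,186) predicted for fully seated. That view is weak on depth (about 4 mm/px), so I'll confirm with a gentle press from the closed fingers. Contact is expected at TCP z ≈ 0.1115 if seated.

send_rows --commands '[{"delta_pos":[1.7,1.4,-1],"yaw":0.0},{"delta_pos":[1.4,1.2,-2],"yaw":0.0},{"delta_pos":[0,0,-2],"yaw":0.0},{"delta_pos":[0,0,-1.5],"yaw":0.0},{"delta_pos":[0,0,0],"yaw":0.0}]' --grip 1

```text
t: 16.9
tcp_pos: [0.4712, 0.0628, 0.135]
tool_rot: [-0.12, 0.991, -0.051, 0.016]
force: [0.6, 0.3, 0.2]
finger_gap: -0.004
```

send_rows --commands '[{"delta_pos":[0.9,-0.4,-0.5],"yaw":0.0},{"delta_pos":[0.1,0,-0.6],"yaw":0.0},{"delta_pos":[0,0,0],"yaw":0.0}]'

```text
t: 17.27
tcp_pos: [0.4818, 0.0589, 0.1232]
tool_rot: [-0.12, 0.991, -0.051, 0.015]
force: [0.7, 0.6, -0.7]
finger_gap: 0.0
```

send_rows --commands '[{"delta_pos":[0,0,-0.4],"yaw":0.0},{"delta_pos":[0,0,-0.3],"yaw":0.0}]'

```text
t: 17.52
tcp_pos: [0.4821, 0.0588, 0.1165]
tool_rot: [-0.12, 0.991, -0.051, 0.016]
force: [-0.0, -0.3, 0.2]
finger_gap: 0.0
```

send_rows --commands '[{"delta_pos":[0,0,-0.3],"yaw":0.0}]'

```text
t: 17.65
tcp_pos: [0.4822, 0.0588, 0.1135]
tool_rot: [-0.12, 0.991, -0.051, 0.016]
force: [0.0, 0.1, -0.7]
finger_gap: 0.001
```

send_rows --commands '[{"delta_pos":[0,0,-0.3],"yaw":0.0}]'

```text
t: 17.77
tcp_pos: [0.482, 0.0588, 0.1104]
tool_rot: [-0.12, 0.991, -0.051, 0.016]
force: [-2.6, -0.1, 9.8]
finger_gap: 0.001
```

send_rows --commands '[{"delta_pos":[0,0,-0.2],"yaw":0.0}]'

```text
t: 17.9
tcp_pos: [0.4809, 0.0585, 0.1095]
tool_rot: [-0.12, 0.991, -0.052, 0.015]
force: [-7.5, 0.1, 24.4]
finger_gap: -0.002
```

send_rows --commands '[{"delta_pos":[0,0,2],"yaw":0.0},{"delta_pos":[-1,0,4],"yaw":0.0},{"delta_pos":[-1,0,5],"yaw":0.0},{"delta_pos":[-1,-5,3],"yaw":0.0},{"delta_pos":[0,-5,0],"yaw":0.0},{"delta_pos":[0,0,0],"yaw":0.0},{"delta_pos":[0,0,0],"yaw":0.0}]'

```text
t: 18.77
tcp_pos: [0.4496, -0.0433, 0.2539]
tool_rot: [-0.122, 0.991, -0.053, 0.016]
force: [-0.2, 0.6, 0.3]
finger_gap: 0.001
```

```bash
python3 st.py; python3 - <<'E'
from h import *
s=manip.sense(); i=manip.snapshot('side'); t=manip.snapshot('top'); w=manip.snapshot('wrist')
a=cv2.convertScaleAbs(cv2.resize(i[170:240,240:310],(400,400),interpolation=cv2.INTER_CUBIC),alpha=1.5)
b=cv2.convertScaleAbs(cv2.resize(t[90:290,180:450],(400,400*200//270),interpolation=cv2.INTER_CUBIC),alpha=1.5)
b=cv2.copyMakeBorder(b,0,400-len(b),0,0,0); cv2.imwrite('pics/c8.png',np.hstack([a,b]))
old=cv2.imread('pics/s7.png'); print('side change near pin',np.abs(old[185:225,255:300].astype(int)-i[185:225,255:300]).mean())
s0,t0=cv2.imread('pics/side0.png'),cv2.imread('pics/top0.png')
for nm,(x,y) in dict(tin=(201,194),oa=(322,152),ob=(353,171),bowl=(440,224)).items(): print(nm,np.abs(s0[y-15:y+15,x-12:x+12].astype(int)-i[y-15:y+15,x-12:x+12]).mean())
E
```

```text
18.775 tcp [ 0.4496 -0.0433  0.2539] grasp [ 0.4488 -0.0414  0.2728] jaw 103.9 y [-0.239  0.965 -0.109] z [ 0.044 -0.101 -0.994] F [-0.2  0.6  0.3] gap 0.06216173852960529
side change near pin 1.2714814814814814
tin 2.0097222222222224
oa 1.6050925925925925
ob 1.4967592592592593
bowl 2.29212962962963
```

The press met a stiff stop at z ≈ 0.110–0.111 (24 N), matching the seated height. The pin hasn't moved since, and the bystanders are unchanged. Handing in.

```bash
python3 -c "
from station import manip
print(manip.sign_off())"
```

```text
the job is handed in; nothing more can be done
None
```

I set the gauge, pushed the locking pin through both holes and let go, then handed the job in at about 19 s of robot time.

- **Slide:** I pulled it 57.9 mm (expected 57.5 mm) and released it. The close-up put the slide's hole within about 0.6 mm of the bridge hole.
- **Pin:** I took the smaller brown pin from the rest block. The tool only points down, so I tilted the pin about 0.58 rad in the fingers against the block's hole. It then went through the bridge and slide without noticeable force.
- **Seating:** The side picture fits a seated pin, but only roughly (about 4 mm per pixel). A gentle press with closed fingers met a firm stop at z ≈ 0.110–0.111 m, against 0.1115 m expected, reaching 24 N.
- **Other objects:** The side picture shows no change at the tin, bottles or bowl from the start, and none at the pin after the press.

**Checks that disagreed or were not made:**
- My last position estimate before release put the tip 26 mm in, not 28 mm. The pin was about 6° off the hole's line in the fingers.
- In the wrist picture after release, the top of the pin's grip was about 2 mm to one side of where I predicted.
- I had used up the picture views, so the state after the press was checked only by comparing pixels, not by eye.

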